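# Seat the crack inserts in a wooden panel and feel along the row

## Task

Three pale wooden inserts lie in a row in the cracked panel and still stand proud: with the fingertips, press them fully home one after another, starting with the one at the panel's edge and working inwards along the crack. Then go back to the edge and run the fingertips lightly, with a touch of a few newtons, along the tops of the whole row in the same direction, to feel that they lie level. The panel is old and fragile, so press no harder than needed; do not pull the inserts up, and leave the jar, its lid and the brush as they are.

Things in the scene. Friction and masses are not known exactly. Their poses are not given: they have to be found in the camera images.
- panel: dark wooden panel 240 x 360 x 22 mm, partly under white tissue, on 30 mm high foam strips. Origin: centre of its underside; top face at z = 22 mm. y: along the 360 mm grain. The crack opens mid-way along the -y end and runs to +y: the row of inserts, then a dark hairline. The foam lets it sink level, 0.5 mm per N (at most 22 mm), and rise again; it cannot slide or tilt.
- insert1: pale wooden insert 1 of 3, at the panel's -y edge: 14 mm wide (x), 60 mm long (y: along the row, inwards). Origin: centre of its top face. Slides only up and down, with 4 N friction; starts 3 to 7 mm above its seat; home, its top is 1.5 mm above the panel's top face. Centres 61 mm apart, row slightly bent; press near its middle, to spare its neighbours.
- insert2: pale wooden insert 2 of 3, in the middle of the row: 14 mm wide (x), 60 mm long (y: along the row, inwards). Origin: centre of its top face. Slides only up and down, with 4 N friction; starts 3 to 7 mm above its seat; home, its top is 1.5 mm above the panel's top face. Centres 61 mm apart, row slightly bent; press near its middle, to spare its neighbours.
- insert3: pale wooden insert 3 of 3, innermost, before the hairline: 14 mm wide (x), 60 mm long (y: along the row, inwards). Origin: centre of its top face. Slides only up and down, with 4 N friction; starts 3 to 7 mm above its seat; home, its top is 1.5 mm above the panel's top face. Centres 61 mm apart, row slightly bent; press near its middle, to spare its neighbours.
- jar: closed glass jar with black cap, 56 mm across, 75 mm high, standing on the table on the robot's side of the panel. Origin: centre of its underside. Leave alone.
- lid: small black jar lid, 44 mm across, 13 mm high, lying open side up on the panel, its rim 25 mm or more from the row. Origin: centre of its underside. Leave alone.
- brush: brush with a wooden handle, 190 mm long, lying on the table on the far side of the panel. Its origin lies under its middle; x along its length. Leave alone.

How it is judged:
By the outcome, as a careful person would: the job done as asked, in the order asked, and still so for the second after the job is handed in, with the robot touching nothing.
It also fails if it takes over 48 s, if anything falls off the work surface, if the arm or the gripper's body presses on something with over 40 N, if the wrist force passes 120 N, or if a joint passes its speed limit or range.

## Robot

A 6-joint arm with a two-finger parallel gripper is mounted at the origin on the work surface. World frame = base frame: x ahead of the robot, y to its left, z up, the work surface at z = 0. Lengths are in m, angles in degrees, forces in N, time in s.
With the tool pointing down it reaches from about 0.325 to 0.85 m from the base axis. Payload 15.5 kg.
Tool frame: the origin (TCP) lies midway between the tips of the shut fingers; the grasp point (between the pads) lies 19 mm behind it (arm.pinch_z is the distance from the TCP to the grasp point, in m); z points along the fingers, y is the line along which they close (so a half turn about z gives the same grasp; the last joint's range is limited). The gripper opens to 91 mm and grips with 3 to 60 N. Pads are 32 mm wide; open, the fingers measure 118 mm over their backs; the gripper's body (76 mm by 178 mm) begins 60 mm behind the grasp point.
Start: joints at [-77.149, 28.281, 77.091, -0, 74.628, -5.472], TCP at [0.196, -0.593, 0.214] pointing down, gripper open.
Joint ranges: [-166.48, 166.48], [-47.26, 123.95], [12.59, 153.08], [-70.14, 250.14], [6.76, 159.57], [-176.63, 176.63]. Speed limits (degrees/s): [108.29, 108.29, 147.25, 172.46, 172.46, 172.46].

## Interface

Orientations are given as a 3x3 rotation matrix whose columns are the frame's x, y, z axes.
In Python, from station import arm gives the robot as it stands.
- The arm moves only by the tool arm_command, never from a script. Its argument "moves" is one flat list of numbers, 7 for each row, row after row: the finger opening in cm, from 0 to 9.12, then the shift along the tool's x, y, z in cm, then the turn, a rotation vector about the tool's x, y, z in rad. A call has exactly 8 rows; each row shifts and turns the commanded pose from where the row before left it, along the tool's axes as they then stand; what a row does not reach is not made up. A row lasts 1/12 s, in which the tool goes at most 41.7 mm and 7.16 degrees, less where a joint would pass 70% of its speed; a pose out of reach is approached as far as the arm can. A call with a gripper value outside its range is refused whole. The fingers move at their own pace and stop on an object; the grip force is fixed at half the most. Time passes only in rows, so rows that do not move let the fingers close, or fill a call up. It gives the time, the measured TCP pose, the force, the opening and the grip force at its end, in the units of the state.
- arm.get_state(): the state, without advancing time (a new reading comes with each control period).
- arm.grab_frame(name): name is "scene" or "top" or "wrist"; returns (picture, depth): 420x560x3 uint8, red, green, blue; 420x560 float32, m along the optical axis (not along the pixel's ray), 0 where there is no reading.
- arm.get_calibration(name): a dict with "fx", "fy", "cx", "cy" (pixels), "rvec" (rotation vector, rad) and "tvec" (3), from world to camera coordinates, as OpenCV has them. Camera axes: x right, y down, z forward; pixel columns grow to the right and rows downward; lengths in m; the calibration is good to about 2 mm. A picture is of the moment at which its call begins: read the wrist's pose just before it. get_calibration takes no time and is no camera call; for the wrist camera it gives the pose at the moment of the call.
- arm.job_done(): hands the job in; it is judged then, once.
Trained networks look in the newest picture that a camera, given by its name, has taken for a name from the list of things; names that differ only in an ending like _2 or _b are one class to them, and where a whole thing is asked for, a point or a joint stands for the part that bears it (a point fixed in the world has none). Each returns a list of dicts, best first, with "score" (0 to 1); they miss things now and then, are a little off and sometimes report something else, mostly with a low value. They report only what shows in the picture. A call takes as long as a camera call.
- arm.look_for(target, camera): "bbox" ([left, top, right, bottom] in pixels, round what is visible of it).
The state is a dict: "t": time; "joints": joint angles; "qvel": joint speeds; "joint_torque": joint torques, N m; "tcp_pos": TCP position; "orientation": TCP orientation; "ft_force": force on the tool from outside, world axes, zero at the start; "ft_torque": the same for the moment, N m; "grip_width": opening from 0.0 (shut) to 1.0 (fully open); "finger_force": force on a finger pad.
Only numpy, scipy, OpenCV 4.12 (cv2) and the standard library are available. Lean on these libraries where they do the work, as an engineer would, in place of code of your own. Each camera call takes 0.05 s, during which the arm holds its last target. There are 200 camera calls.

## Working session

There is one attempt and no reset: what is moved stays moved. The work goes in short steps, Python scripts to look and compute and a tool call to move; the robot and the scene stay as the last step left them, time stands still between calls to the robot, and variables do not carry over. Pictures are saved under pics/ and viewed, at most 10 in all, crops included, and the job is handed in when it is done.

Besides the shell and the picture viewer there is one more tool, called after "Emit:" by a JSON object that holds its "method" and its "body". arm_command: Moves the arm, as the interface text tells. Its arguments: {"type":"object","properties":{"moves":{"type":"array"}},"required":["moves"]}

```bash
mkdir -p pics; cat > h.py <<'E'
import numpy as np, cv2
from station import arm
def cal(n):
    c=arm.get_calibration(n); R=cv2.Rodrigues(np.array(c["rvec"],float))[0]; return c,R,np.array(c["tvec"],float).ravel()
def grab(n,save=None):
    c=cal(n); im,d=arm.grab_frame(n)
    if save: cv2.imwrite(f"pics/{save}.png",im[:,:,::-1])
    return im,d,c
def world(u,v,z,c):
    k,R,t=c; p=np.array([(u-k["cx"])/k["fx"]*z,(v-k["cy"])/k["fy"]*z,z]); return R.T@(p-t)
def cloud(d,c):
    k,R,t=c; v,u=np.mgrid[:d.shape[0],:d.shape[1]]
    P=np.stack([(u-k["cx"])/k["fx"]*d,(v-k["cy"])/k["fy"]*d,d],-1); return (P-t)@R
E
python3 - <<'E'
from h import *
s=arm.get_state(); print(s["t"],s["tcp_pos"],s["orientation"],s["ft_force"])
ims=[]
for n in("top","scene"):
    im,d,c=grab(n,n+"0"); W=cloud(d,c)
    for t in("panel","insert1","insert2","insert3","lid","jar","brush"):
        for r in arm.look_for(t,n)[:3]:
            b=r["bbox"]; u,v=int((b[0]+b[2])/2),int((b[1]+b[3])/2)
            print(n,t,round(r["score"],2),np.round(b),W[v,u].round(3) if d[v,u]>0 else None)
E
```

```text
0.0 [ 0.19640317 -0.59294848  0.21336333] [[ 9.49302692e-01  3.14363385e-01 -2.46492656e-04]
 [ 3.14363456e-01 -9.49302001e-01  1.15293520e-03]
 [ 1.28444641e-04 -1.17197277e-03 -9.99999305e-01]] [ 0.14665177 -0.23469283 -0.09189579]
top panel 0.91 [ 87. 118. 361. 335.] [0.514 0.14  0.054]
top insert1 0.96 [261. 199. 303. 213.] [0.545 0.054 0.057]
top insert1 0.93 [218. 200. 264. 222.] [0.535 0.114 0.06 ]
top insert1 0.58 [306. 192. 344. 207.] [ 0.555 -0.009  0.058]
top insert2 0.96 [261. 199. 303. 213.] [0.545 0.054 0.057]
top insert2 0.93 [218. 200. 264. 222.] [0.535 0.114 0.06 ]
top insert2 0.58 [306. 192. 344. 207.] [ 0.555 -0.009  0.058]
top insert3 0.96 [261. 199. 303. 213.] [0.545 0.054 0.057]
top insert3 0.93 [218. 200. 264. 222.] [0.535 0.114 0.06 ]
top insert3 0.58 [306. 192. 344. 207.] [ 0.555 -0.009  0.058]
top lid 0.7 [232. 144. 261. 174.] [0.613 0.108 0.054]
top lid 0.61 [115. 100. 232. 160.] [0.665 0.224 0.02 ]
top jar 0.6 [240. 311. 282. 353.] [0.365 0.083 0.073]
top jar 0.2 [222. 203. 261. 221.] [0.535 0.114 0.06 ]
top brush 0.65 [114.  99. 231. 160.] [0.665 0.225 0.021]
scene panel 0.83 [201. 169. 444. 312.] [0.551 0.146 0.053]
scene insert1 0.71 [259. 212. 288. 227.] [0.551 0.056 0.06 ]
scene insert1 0.69 [287. 220. 326. 234.] [0.544 0.114 0.062]
scene insert1 0.48 [226. 203. 257. 216.] [ 0.553 -0.006  0.056]
scene insert2 0.71 [259. 212. 288. 227.] [0.551 0.056 0.06 ]
scene insert2 0.69 [287. 220. 326. 234.] [0.544 0.114 0.062]
scene insert2 0.48 [226. 203. 257. 216.] [ 0.553 -0.006  0.056]
scene insert3 0.71 [259. 212. 288. 227.] [0.551 0.056 0.06 ]
scene insert3 0.69 [287. 220. 326. 234.] [0.544 0.114 0.062]
scene insert3 0.48 [226. 203. 257. 216.] [ 0.553 -0.006  0.056]
scene lid 0.63 [263. 245. 295. 274.] [0.617 0.102 0.054]
scene jar 0.88 [314. 149. 349. 181.] [0.387 0.093 0.071]
scene brush 0.65 [272. 320. 409. 354.] [0.675 0.229 0.021]
```

View pics/top0.png

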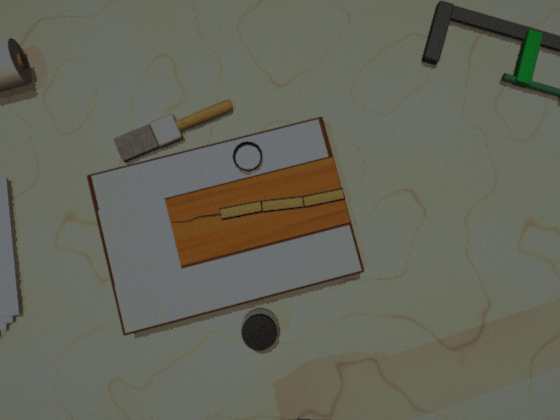

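Emit:
{"method": "arm_command", "body": {"moves": [0,1.5,-1.25,0,0,0,0,0,2.9,-2.46,0.2,0,0,0,0,2.9,-2.46,0.2,0,0,0,0,2.9,-2.46,0.2,0,0,0,0,2.9,-2.46,0.2,0,0,0,0,2.9,-2.46,0.2,0,0,0,0,2.9,-2.46,0.2,0,0,0,0,2.9,-2.46,0.2,0,0,0]}}

```text
t: 1.47
tcp_pos: [0.346, -0.3479, 0.2]
orientation: [[0.949, 0.314, 0.0], [0.314, -0.949, -0.0], [0.0, 0.0, -1.0]]
ft_force: [1.8, -0.6, -0.3]
grip_width: 0.446
finger_force: 0.0
```

Emit:
{"method": "arm_command", "body": {"moves": [0,2.9,-2.46,0.2,0,0,0,0,2.9,-2.46,0.2,0,0,0,0,2.9,-2.46,0.2,0,0,0,0,2.9,-2.46,0.2,0,0,0,0,2.9,-2.46,0.2,0,0,0,0,2.9,-2.46,0.2,0,0,0,0,2.5,-2.1,0.2,0,0,0,0,1.5,-1.25,0.2,0,0,0]}}

```text
t: 2.13
tcp_pos: [0.493, -0.1074, 0.184]
orientation: [[0.949, 0.316, 0.001], [0.316, -0.949, 0.0], [0.001, 0.0, -1.0]]
ft_force: [-0.6, -1.0, 0.4]
grip_width: 0.005
finger_force: 0.0
```

```bash
cat > seg.py <<'E'
from h import *
def seg(n,save):
    im,d,c=grab(n,save); W=cloud(d,c)
    hsv=cv2.cvtColor(im,cv2.COLOR_RGB2HSV)
    for t in ("insert2",):
        for r in arm.look_for(t,n)[:4]:
            b=np.array(r["bbox"]).astype(int); l,tp,rr,bt=b
            P=W[tp:bt,l:rr].reshape(-1,3); I=im[tp:bt,l:rr].reshape(-1,3).astype(int)
            m=(I[:,1]>0.72*I[:,0])&(I[:,2]<0.7*I[:,0])&(I[:,0]>90)&(P[:,2]>.045)&(P[:,2]<.075)
            if m.sum()<30: print("few",b,m.sum()); continue
            Q=P[m]; rect=cv2.minAreaRect((Q[:,:2]*1000).astype(np.float32))
            print(n,round(r["score"],2),b,"n",m.sum(),"med",np.median(Q,0).round(4),"rect",np.round(rect[0],1),np.round(rect[1],1),round(rect[2],1),"z15/85",np.percentile(Q[:,2],[15,85]).round(4))
E
python3 - <<'E'
from seg import *
seg("wrist","w1"); seg("top","t1")
s=arm.get_state(); print(s["t"],s["tcp_pos"],s["orientation"].__repr__(),s["ft_force"])
E
```

```text
wrist 0.93 [165  97 231 117] n 1056 med [ 0.5594 -0.007   0.0583] rect [559.   -4.7] [17.2 60.6] 17.0 z15/85 [0.0573 0.0591]
wrist 0.89 [27 70 97 97] n 1302 med [0.5387 0.1173 0.0611] rect [535.6 116.9] [22.6 65.9] 11.5 z15/85 [0.0545 0.0621]
wrist 0.61 [100  79 165 111] n 1257 med [0.5487 0.0548 0.0593] rect [549.6  55.4] [27.1 62.4] 18.1 z15/85 [0.054  0.0601]
top 0.97 [264 196 301 209] n 324 med [0.5477 0.0528 0.0581] rect [547.5  54.2] [14.  53.5] 4.1 z15/85 [0.0567 0.0593]
top 0.92 [305 193 347 208] n 327 med [ 0.5566 -0.0044  0.0566] rect [557.7  -7.3] [13.9 59.3] 11.7 z15/85 [0.0552 0.0578]
top 0.76 [219 199 264 220] n 392 med [0.5373 0.1138 0.0597] rect [537.9 112.5] [14.1 64.1] 11.1 z15/85 [0.0584 0.061 ]
2.3333 [ 0.49160472 -0.10997979  0.18389516] array([[ 9.48857626e-01,  3.15704269e-01, -1.42013292e-04],
       [ 3.15704250e-01, -9.48857633e-01, -1.40085827e-04],
       [-1.78976089e-04,  8.80873052e-05, -9.99999980e-01]]) [-0.18104645 -0.51359266 -0.33276637]
```

View pics/w1.png

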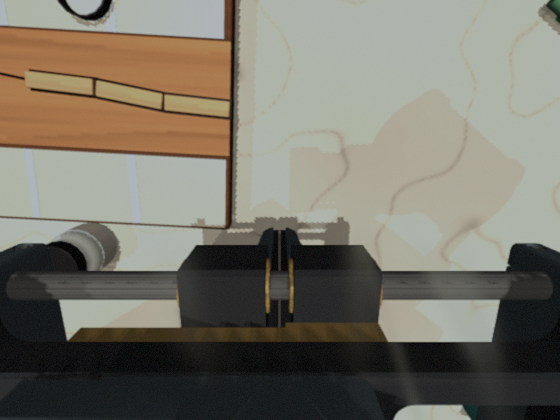

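Emit:
{"method": "arm_command", "body": {"moves": [0,1.6,-1.3,1.8,0,0,0,0,1.6,-1.3,1.8,0,0,0,0,1.6,-1.3,1.8,0,0,0,0,1.6,-1.3,1.8,0,0,0,0,1.6,-1.3,1.8,0,0,0,0,1.6,-1.3,1.8,0,0,0,0,0,0,0,0,0,0.08,0,0,0,0,0,0,0.077]}}

```text
t: 3.0
tcp_pos: [0.5578, -0.0063, 0.0748]
orientation: [[0.987, 0.159, -0.002], [0.159, -0.987, 0.0], [-0.002, -0.0, -1.0]]
ft_force: [0.3, -0.4, 0.1]
grip_width: 0.01
finger_force: 0.0
```

Emit:
{"method": "arm_command", "body": {"moves": [0,0,0,0.2,0,0,0,0,0,0,0.2,0,0,0,0,0,0,0.2,0,0,0,0,0,0,0.2,0,0,0,0,0,0,0.2,0,0,0,0,0,0,0.1,0,0,0,0,0,0,0,0,0,0,0,0,0,0,0,0,0]}}

```text
t: 3.67
tcp_pos: [0.5582, -0.0061, 0.0649]
orientation: [[0.987, 0.162, -0.0], [0.162, -0.987, 0.0], [-0.0, -0.0, -1.0]]
ft_force: [0.0, 0.0, -1.2]
grip_width: 0.007
finger_force: 0.0
```

Emit:
{"method": "arm_command", "body": {"moves": [0,0,0,0.15,0,0,0,0,0,0,0.15,0,0,0,0,0,0,0.15,0,0,0,0,0,0,0.1,0,0,0,0,0,0,0.1,0,0,0,0,0,0,0.1,0,0,0,0,0,0,0,0,0,0,0,0,0,0,0,0,0]}}

```text
t: 4.33
tcp_pos: [0.5582, -0.006, 0.0574]
orientation: [[0.987, 0.162, -0.0], [0.162, -0.987, 0.0], [-0.0, -0.0, -1.0]]
ft_force: [-0.5, 0.1, 0.4]
grip_width: 0.004
finger_force: 0.0
```

Emit:
{"method": "arm_command", "body": {"moves": [0,0,0,0.05,0,0,0,0,0,0,0.05,0,0,0,0,0,0,0.05,0,0,0,0,0,0,0.05,0,0,0,0,0,0,0.05,0,0,0,0,0,0,0.05,0,0,0,0,0,0,0,0,0,0,0,0,0,0,0,0,0]}}

```text
t: 5.0
tcp_pos: [0.5582, -0.006, 0.0544]
orientation: [[0.987, 0.162, -0.0], [0.162, -0.987, -0.0], [-0.0, 0.0, -1.0]]
ft_force: [-0.8, 0.8, 4.3]
grip_width: 0.004
finger_force: 1.9
```

Emit:
{"method": "arm_command", "body": {"moves": [0,0,0,0.05,0,0,0,0,0,0,0.05,0,0,0,0,0,0,0.05,0,0,0,0,0,0,0.05,0,0,0,0,0,0,0.05,0,0,0,0,0,0,0,0,0,0,0,0,0,0,0,0,0,0,0,0,0,0,0,0]}}

```text
t: 5.67
tcp_pos: [0.5582, -0.006, 0.0519]
orientation: [[0.987, 0.162, -0.0], [0.162, -0.987, 0.0], [-0.0, -0.0, -1.0]]
ft_force: [-1.6, -0.1, 3.7]
grip_width: 0.007
finger_force: 1.9
```

Sliding at about 4 N. Continue until the force climbs.

Emit:
{"method": "arm_command", "body": {"moves": [0,0,0,0.05,0,0,0,0,0,0,0.05,0,0,0,0,0,0,0.05,0,0,0,0,0,0,0,0,0,0,0,0,0,0,0,0,0,0,0,0,0,0,0,0,0,0,0,0,0,0,0,0,0,0,0,0,0,0]}}

```text
t: 6.33
tcp_pos: [0.5582, -0.006, 0.0505]
orientation: [[0.987, 0.162, 0.0], [0.162, -0.987, -0.0], [0.0, 0.0, -1.0]]
ft_force: [-1.5, -0.1, 6.0]
grip_width: 0.002
finger_force: 3.2
```

```bash
python3 -c "
from station import arm
s=arm.get_state();print(s['tcp_pos'],s['ft_force'])"
```

```text
[ 0.55821957 -0.0060119   0.05050894] [-1.54142648 -0.14384153  5.99710221]
```

Emit:
{"method": "arm_command", "body": {"moves": [0,0,0,0.05,0,0,0,0,0,0,0.03,0,0,0,0,0,0,0,0,0,0,0,0,0,0,0,0,0,0,0,0,0,0,0,0,0,0,0,0,0,0,0,0,0,0,0,0,0,0,0,0,0,0,0,0,0]}}

```text
t: 7.0
tcp_pos: [0.5582, -0.006, 0.0498]
orientation: [[0.987, 0.162, 0.0], [0.162, -0.987, -0.0], [0.0, 0.0, -1.0]]
ft_force: [-1.7, 0.6, 6.4]
grip_width: 0.006
finger_force: 3.9
```

Emit:
{"method": "arm_command", "body": {"moves": [0,0,0,-0.5,0,0,0,0,0,0,-1.5,0,0,0,0,0,-1.5,0,0,0,0,0,0,-3.0,0,0,0,0,0,0,-1.6,0,0,0,0,0,0,0,0.3,0,0,0,0,0,0,0.3,0,0,0,0,0,0,0,0,0,0]}}

```text
t: 7.67
tcp_pos: [0.5482, 0.0538, 0.0631]
orientation: [[0.987, 0.162, -0.001], [0.162, -0.987, -0.0], [-0.001, 0.0, -1.0]]
ft_force: [-0.6, -0.2, 0.3]
grip_width: 0.005
finger_force: 0.0
```

Emit:
{"method": "arm_command", "body": {"moves": [0,0,0,0.1,0,0,0,0,0,0,0.1,0,0,0,0,0,0,0.1,0,0,0,0,0,0,0.05,0,0,0,0,0,0,0.05,0,0,0,0,0,0,0.05,0,0,0,0,0,0,0,0,0,0,0,0,0,0,0,0,0]}}

```text
t: 8.33
tcp_pos: [0.5483, 0.0541, 0.0591]
orientation: [[0.987, 0.162, -0.0], [0.162, -0.987, -0.0], [-0.0, 0.0, -1.0]]
ft_force: [0.3, 0.2, -0.5]
grip_width: 0.006
finger_force: 0.0
```

Emit:
{"method": "arm_command", "body": {"moves": [0,0,0,0.08,0,0,0,0,0,0,0.08,0,0,0,0,0,0,0.08,0,0,0,0,0,0,0.08,0,0,0,0,0,0,0.08,0,0,0,0,0,0,0.08,0,0,0,0,0,0,0,0,0,0,0,0,0,0,0,0,0]}}

```text
t: 9.0
tcp_pos: [0.5484, 0.0542, 0.0543]
orientation: [[0.987, 0.162, 0.0], [0.162, -0.987, 0.0], [0.0, 0.0, -1.0]]
ft_force: [-0.0, 0.2, 3.7]
grip_width: 0.001
finger_force: 1.8
```

Emit:
{"method": "arm_command", "body": {"moves": [0,0,0,0.05,0,0,0,0,0,0,0.05,0,0,0,0,0,0,0.05,0,0,0,0,0,0,0.05,0,0,0,0,0,0,0.03,0,0,0,0,0,0,0,0,0,0,0,0,0,0,0,0,0,0,0,0,0,0,0,0]}}

```text
t: 9.67
tcp_pos: [0.5484, 0.0542, 0.0521]
orientation: [[0.987, 0.162, 0.0], [0.162, -0.987, -0.0], [0.0, 0.0, -1.0]]
ft_force: [1.7, 0.7, 3.5]
grip_width: 0.005
finger_force: 1.8
```

Emit:
{"method": "arm_command", "body": {"moves": [0,0,0,0.05,0,0,0,0,0,0,0.05,0,0,0,0,0,0,0.05,0,0,0,0,0,0,0.05,0,0,0,0,0,0,0.03,0,0,0,0,0,0,0,0,0,0,0,0,0,0,0,0,0,0,0,0,0,0,0,0]}}

```text
t: 10.33
tcp_pos: [0.5484, 0.0542, 0.0499]
orientation: [[0.987, 0.162, 0.0], [0.162, -0.987, 0.0], [0.0, 0.0, -1.0]]
ft_force: [0.9, 0.0, 8.3]
grip_width: 0.003
finger_force: 3.9
```

Emit:
{"method": "arm_command", "body": {"moves": [0,0,0,-0.5,0,0,0,0,0,0,-1.5,0,0,0,0,0,-1.5,0,0,0,0,0,0,-3.0,0,0,0,0,0,0,-1.6,0,0,0,0,0,0,0,0.3,0,0,0,0,0,0,0.2,0,0,0,0,0,0,0,0,0,0]}}

```text
t: 11.0
tcp_pos: [0.538, 0.114, 0.0642]
orientation: [[0.987, 0.162, -0.001], [0.162, -0.987, -0.0], [-0.001, 0.0, -1.0]]
ft_force: [-0.1, -0.0, 0.5]
grip_width: 0.006
finger_force: 0.0
```

Emit:
{"method": "arm_command", "body": {"moves": [0,0,0,0.08,0,0,0,0,0,0,0.08,0,0,0,0,0,0,0.08,0,0,0,0,0,0,0.08,0,0,0,0,0,0,0.08,0,0,0,0,0,0,0.08,0,0,0,0,0,0,0.08,0,0,0,0,0,0,0,0,0,0]}}

```text
t: 11.67
tcp_pos: [0.5385, 0.1142, 0.0591]
orientation: [[0.987, 0.162, 0.0], [0.162, -0.987, -0.0], [0.0, 0.0, -1.0]]
ft_force: [0.8, -2.2, 2.1]
grip_width: 0.004
finger_force: 1.4
```

Emit:
{"method": "arm_command", "body": {"moves": [0,0,0,0.08,0,0,0,0,0,0,0.08,0,0,0,0,0,0,0.08,0,0,0,0,0,0,0.08,0,0,0,0,0,0,0.08,0,0,0,0,0,0,0,0,0,0,0,0,0,0,0,0,0,0,0,0,0,0,0,0]}}

```text
t: 12.33
tcp_pos: [0.5385, 0.1144, 0.0551]
orientation: [[0.987, 0.162, 0.0], [0.162, -0.987, 0.0], [0.0, 0.0, -1.0]]
ft_force: [0.7, -2.3, 3.8]
grip_width: 0.005
finger_force: 1.8
```

Emit:
{"method": "arm_command", "body": {"moves": [0,0,0,0.06,0,0,0,0,0,0,0.06,0,0,0,0,0,0,0.06,0,0,0,0,0,0,0.06,0,0,0,0,0,0,0.04,0,0,0,0,0,0,0.02,0,0,0,0,0,0,0,0,0,0,0,0,0,0,0,0,0]}}

```text
t: 13.0
tcp_pos: [0.5385, 0.1144, 0.0521]
orientation: [[0.987, 0.162, 0.0], [0.162, -0.987, 0.0], [0.0, -0.0, -1.0]]
ft_force: [0.8, -2.2, 4.4]
grip_width: 0.003
finger_force: 1.9
```

Emit:
{"method": "arm_command", "body": {"moves": [0,0,0,0.05,0,0,0,0,0,0,0.05,0,0,0,0,0,0,0.05,0,0,0,0,0,0,0.05,0,0,0,0,0,0,0.02,0,0,0,0,0,0,0,0,0,0,0,0,0,0,0,0,0,0,0,0,0,0,0,0]}}

```text
t: 13.67
tcp_pos: [0.5385, 0.1144, 0.0501]
orientation: [[0.987, 0.162, 0.0], [0.162, -0.987, 0.0], [0.0, -0.0, -1.0]]
ft_force: [0.6, -3.2, 8.2]
grip_width: 0.009
finger_force: 3.7
```

Emit:
{"method": "arm_command", "body": {"moves": [0,0,0,-0.5,0,0,0,0,0,0,-2.5,0,0,0,0,0,2.5,0,0,0,0,0,0,4.0,0,0,0,0,0,0,4.0,0,0,0,0,0,0,3.0,0,0,0,0,0,0,1.2,0,0,0,0,0,0,0,0,0,0,0]}}

```text
t: 14.33
tcp_pos: [0.5626, -0.033, 0.0799]
orientation: [[0.987, 0.159, 0.0], [0.159, -0.987, -0.0], [0.0, 0.0, -1.0]]
ft_force: [-0.3, -0.8, -0.1]
grip_width: 0.005
finger_force: 0.0
```

```bash
python3 - <<'E'
from seg import *
seg("wrist","w2")
s=arm.get_state(); print(s["t"],s["tcp_pos"],s["ft_force"])
E
```

```text
wrist 0.88 [197 229 281 246] n 880 med [0.5598 0.0011 0.0547] rect [560.7  -4.6] [11.  56.8] 10.1 z15/85 [0.054  0.0554]
wrist 0.8 [ 14 228 101 250] n 1444 med [0.5402 0.1118 0.0546] rect [539.1 116.1] [14.4 61. ] 11.8 z15/85 [0.0539 0.0552]
wrist 0.6 [105 231 193 253] n 1642 med [0.5489 0.0548 0.0547] rect [548.6  55.7] [14.3 60.7] 7.3 z15/85 [0.054  0.0553]
14.4333 [ 0.56184038 -0.03024385  0.07980868] [-0.5467177   0.56298868  0.10124248]
```

View pics/w2.png

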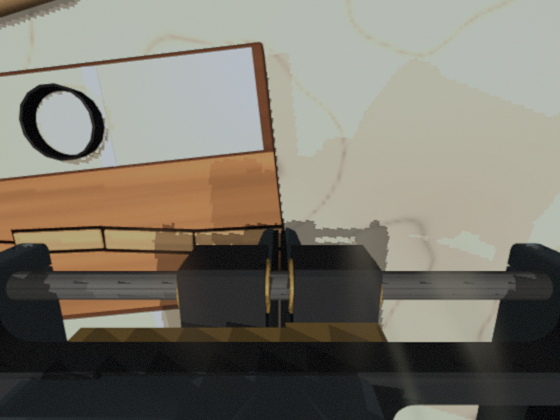

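Emit:
{"method": "arm_command", "body": {"moves": [0,0,0,1.0,0,0,0,0,0,0,1.0,0,0,0,0,0,0,0.3,0,0,0,0,0,0,0.1,0,0,0,0,0,0,0.05,0,0,0,0,0,0,0,0,0,0,0,0,0,0,0,0,0,0,0,0,0,0,0,0]}}

```text
t: 15.1
tcp_pos: [0.5624, -0.0307, 0.0557]
orientation: [[0.987, 0.162, 0.0], [0.162, -0.987, -0.0], [0.0, 0.0, -1.0]]
ft_force: [0.7, -0.2, -0.2]
grip_width: 0.002
finger_force: 0.0
```

Emit:
{"method": "arm_command", "body": {"moves": [0,0,0,0.06,0,0,0,0,0,0,0.06,0,0,0,0,0,0,0.06,0,0,0,0,0,0,0.06,0,0,0,0,0,0,0.03,0,0,0,0,0,0,0,0,0,0,0,0,0,0,0,0,0,0,0,0,0,0,0,0]}}

```text
t: 15.77
tcp_pos: [0.5623, -0.0307, 0.0528]
orientation: [[0.987, 0.162, 0.0], [0.162, -0.987, -0.0], [0.0, 0.0, -1.0]]
ft_force: [-0.8, -1.5, 2.6]
grip_width: 0.004
finger_force: 1.0
```

Emit:
{"method": "arm_command", "body": {"moves": [0,0,0,0.03,0,0,0,0,0,-0.3,0,0,0,0,0,0,-0.5,0,0,0,0,0,0,-0.5,0,0,0,0,0,0,-0.5,0,0,0,0,0,0,-0.5,0,0,0,0,0,0,-0.5,0,0,0,0,0,0,-0.5,0,0,0,0]}}

```text
t: 16.43
tcp_pos: [0.5568, 0.0025, 0.0524]
orientation: [[0.987, 0.162, -0.0], [0.162, -0.987, 0.0], [-0.0, -0.0, -1.0]]
ft_force: [0.7, -1.5, 2.5]
grip_width: 0.006
finger_force: 1.3
```

Emit:
{"method": "arm_command", "body": {"moves": [0,0,-0.5,0,0,0,0,0,0,-0.5,0,0,0,0,0,0,-0.5,0,0,0,0,0,0,-0.5,0,0,0,0,0,0,-0.5,0,0,0,0,0,0,-0.5,0,0,0,0,0,0,-0.5,0,0,0,0,0,0,-0.5,0,0,0,0]}}

```text
t: 17.1
tcp_pos: [0.5503, 0.0418, 0.0524]
orientation: [[0.987, 0.162, -0.0], [0.162, -0.987, -0.0], [-0.0, 0.0, -1.0]]
ft_force: [0.2, -0.2, 3.0]
grip_width: 0.006
finger_force: 1.3
```

Emit:
{"method": "arm_command", "body": {"moves": [0,0,-0.5,0,0,0,0,0,0,-0.5,0,0,0,0,0,0,-0.5,0,0,0,0,0,0,-0.5,0,0,0,0,0,0,-0.5,0,0,0,0,0,0,-0.5,0,0,0,0,0,0,-0.5,0,0,0,0,0,0,-0.5,0,0,0,0]}}

```text
t: 17.77
tcp_pos: [0.5438, 0.0813, 0.0524]
orientation: [[0.987, 0.162, -0.0], [0.162, -0.987, 0.0], [-0.0, -0.0, -1.0]]
ft_force: [-0.1, -2.9, 4.0]
grip_width: 0.004
finger_force: 1.3
```

Emit:
{"method": "arm_command", "body": {"moves": [0,0,-0.5,0,0,0,0,0,0,-0.5,0,0,0,0,0,0,-0.5,0,0,0,0,0,0,-0.5,0,0,0,0,0,0,-0.5,0,0,0,0,0,0,-0.5,0,0,0,0,0,0,-0.5,0,0,0,0,0,0,-0.5,0,0,0,0]}}

```text
t: 18.43
tcp_pos: [0.5374, 0.1208, 0.0524]
orientation: [[0.987, 0.162, -0.0], [0.162, -0.987, -0.0], [-0.0, 0.0, -1.0]]
ft_force: [-0.3, -1.4, 2.3]
grip_width: 0.007
finger_force: 1.3
```

Emit:
{"method": "arm_command", "body": {"moves": [0,0,-0.5,0,0,0,0,0,0,-0.5,0,0,0,0,0,0,-0.5,0,0,0,0,0,0,-0.4,0,0,0,0,0,0,-0.2,0,0,0,0,0,0,0,0,0,0,0,0,0,0,0,0,0,0,0,0,0,0,0,0,0]}}

```text
t: 19.1
tcp_pos: [0.534, 0.1411, 0.0524]
orientation: [[0.987, 0.162, -0.0], [0.162, -0.987, 0.0], [-0.0, -0.0, -1.0]]
ft_force: [-0.2, 2.0, 1.9]
grip_width: 0.006
finger_force: 1.3
```

Emit:
{"method": "arm_command", "body": {"moves": [0,0,0,-0.3,0,0,0,0,0,0,-1.0,0,0,0,0,0,0,-2.0,0,0,0,0,0,0,-2.0,0,0,0,0,0,0,-2.0,0,0,0,0,0,0,-1.0,0,0,0,0,0,0,0,0,0,0,0,0,0,0,0,0,0]}}

```text
t: 19.77
tcp_pos: [0.5342, 0.1409, 0.1357]
orientation: [[0.987, 0.162, 0.001], [0.162, -0.987, 0.0], [0.001, 0.0, -1.0]]
ft_force: [-0.1, 0.1, -0.4]
grip_width: 0.003
finger_force: 0.0
```

```bash
python3 - <<'E'
from seg import *
seg("scene","s2"); seg("top","t2"); seg("wrist","w3")
for t in("lid","jar","brush"): print(t,[(round(r["score"],2),np.round(r["bbox"])) for r in arm.look_for(t,"top")[:1]])
s=arm.get_state(); print(s["t"],s["tcp_pos"],s["ft_force"])
E
```

```text
scene 0.8 [290 223 323 234] n 126 med [0.5397 0.11   0.0533] rect [538.7 113.5] [13.5 53.6] 10.4 z15/85 [0.0526 0.0543]
scene 0.65 [224 203 257 215] n 123 med [ 0.5582 -0.0102  0.0536] rect [558.1  -8.9] [21.8 61.4] 0.9 z15/85 [0.0527 0.0541]
scene 0.5 [257 213 285 227] n 114 med [0.5494 0.0496 0.0533] rect [548.6  51.1] [14.  48.4] 6.2 z15/85 [0.0526 0.0542]
top 0.59 [290 197 301 210] n 70 med [0.5505 0.0336 0.0531] rect [550.3  34.3] [12.  13.4] 1.0 z15/85 [0.0519 0.0545]
wrist 0.97 [280 211 345 228] n 912 med [0.5389 0.1153 0.0548] rect [538.8 114. ] [13.  54.7] 10.5 z15/85 [0.0541 0.0555]
wrist 0.75 [418 208 490 229] n 1121 med [ 0.5591 -0.0048  0.0549] rect [558.6  -4.4] [17.8 62.4] 8.0 z15/85 [0.0541 0.0556]
wrist 0.58 [349 211 420 228] n 1016 med [0.5485 0.0528 0.0548] rect [548.7  53.2] [13.9 61.2] 7.1 z15/85 [0.0542 0.0555]
lid []
jar [(0.65, array([242., 312., 262., 352.]))]
brush [(0.66, array([102., 117., 361., 335.]))]
20.2167 [0.53390022 0.14100502 0.13507112] [1.21687958 0.73684459 0.38785814]
```

View pics/s2.png

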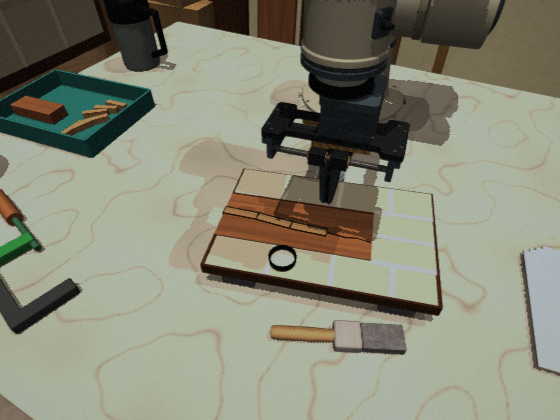

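The scene picture shows the row level and home, running from (223,210) to (326,233). The lid at (283,258) and the brush at (338,336) are undisturbed, and the arm is clear above the panel.

```bash
python3 -c "
from station import arm
print(arm.job_done())"
```

```text
the job is handed in; nothing more can be done
None
```

I pressed the three inserts home from the edge inwards with about 8 N at most, then swept the whole row once at about 2–3 N; depth readings put all three tops level. I handed the job in at about 20 s with the arm clear, and neither the arm's path nor the pictures gave any sign that the jar, lid or brush was touched.

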